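Latch the test fixture's gate and hold the dead-man lever

TASK

Shut the hinged hold-down gate of the test fixture over the power-supply board: press its front handle down until the two sprung hooks catch and the gate stays shut by itself, and let go of it. Only then press the dead-man lever on the small bench box down to its middle position, the firm pressure point about half way, without pushing it through to the bottom, which trips the supply. Finish while still holding the lever there, and leave the other things on the bench where they lie.

Things in the scene. Friction and masses are not known exactly. Their poses are not given: they have to be found in the camera images.
- fixture: Bed-of-nails test fixture, fixed to the bench: grey base 300 x 260 mm, 70 mm high, aluminium top with a green board (blue can capacitors, three wound inductors) riding on spring probes. Origin: centre of its underside; +z up, -x is its front (the handle side), which faces roughly to the robot; +x its hinge side.
- gate_hinge (a point): Point on the gate's hinge axis, mid-width, 135 mm behind the fixture's centre (fixture +x) and 122 mm above the bench; axes as the fixture's (the hinge axis is y). It does not move with the gate.
- gate (a joint): Opening angle of the gate in rad about gate_hinge: 0 = bottom stop, level; starts 0.42 to 0.66, front raised. Aluminium frame 210 mm wide, 14 mm thick, with a clear plate; springs push it open, so it rises if let go unlatched. The hooks snap over its pins just before the bottom stop (below about 0.008); let go when latched, it springs back to about 0.012 and stays there.
- gate_handle (a point): Middle of the axis of the gate's handle, a black round bar, 18 mm diameter, 128 mm long along the fixture's y, 275 mm in front of gate_hinge; it swings with the gate (height 122 + 275 sin(gate) mm). Clear above; 31 mm gap behind it. Pressing down takes 2 to 4 N at first, 5 N where the pins meet the hooks (0.10 rad), about 8 N to latch. Its axes are the gate's.
- hooks (a joint): Angle in rad of the two steel catch hooks on one shaft at the fixture's front edge, 84 mm left and right of the middle, 14 mm wide, tops 146 mm above the bench, just behind the ends of the shut handle: 0 = upright, as sprung; pushed forward to about 0.15 as the gate's pins pass.
- station: Enabling station, fixed to the bench on the left or the right of the fixture: grey box 165 x 90 mm, 50 mm high, carrying the dead-man lever. Origin: centre of its underside; +z up; lever hinge at its +x end (58 mm from the origin, 68 mm above the bench), the lever's free end towards -x, roughly to the robot.
- dead_man (a joint): Angle in rad of the dead-man lever, a black paddle 130 x 48 x 8 mm, sprung upward: 0 = released, free end raised 14 degrees; 0.13 = middle (supply on), where it meets a steel plunger; 0.24 = bottom stop, level (tripped). Pressed at lever_pad: 3 N starts it, 6 N reaches the middle; from 6 to 16 N it hardly moves (0.123 to 0.143), at 17 N it starts to go through, at 22 N it is at the bottom.
- lever_pad (a point): Point on top of the lever, mid-width, where it is pressed, 105 mm from its hinge and 22 mm from its free end; moves with the lever: 97 mm above the bench when released, about 13 mm lower at the middle position and 25 mm lower at the bottom. Its axes are the lever's.
- meter: Bystander, loose: hand-held multimeter lying flat, 175 x 85 x 38 mm (45 mm over the dial), on the side of the fixture where the station is not. Origin: centre of its underside, x along its length.
- capacitor: Bystander, loose: can capacitor standing upright, 45 mm in diameter, 62 mm high, on the left, beyond the station or meter. Origin: centre of its underside.
- screwdriver: Bystander, loose: screwdriver about 0.2 m long and under 40 mm high, lying between the robot and the fixture. Origin: its middle at bench level, x towards the tip.
Not all that is in view belongs to the job. Of the things like the station, leave any that is turquoise; of the rest the smaller one is meant.

How it is judged (in metres and radians):
On the way:
1. the gate is latched: shut and staying shut with the robot off it, the lever not yet pressed (value of joint gate below 0.025 rad and contact force between each of the arm, the fingers and gate below 0.5 N and value of joint dead_man below 0.06 rad), for 0.3 s.
At the end, for the whole second after the job is handed in: The gate is latched (below 0.025 rad, the robot not touching it) and the fingers hold the dead-man lever at its middle position (between 0.085 and 0.185 rad, that is 0.13 rad with about 5 mm either way at the pad), pressing on it with more than 2 N (value of joint gate below 0.025 rad and contact force between each of the arm, the fingers and gate below 0.5 N and value of joint dead_man between 0.085 and 0.185 rad and contact force between the fingers and dead_man above 2 N); the arm keeps its last pose, push and grip.
It fails at once if the dead-man lever is pushed through its middle position (beyond 0.20 rad) (value of joint dead_man above 0.2 rad).
It fails at once if the dead-man lever is pressed (beyond 0.06 rad) while the gate is not shut (value of joint dead_man above 0.06 rad and value of joint gate above 0.03 rad).
It fails at once if a bystander is moved by more than 30 mm or the capacitor is knocked over (distance of any of meter, capacitor, screwdriver from where it was at the start of the episode above 0.03 m or angle between capacitor's own z axis and vertical above 0.5 rad).
It also fails if it takes over 48 s, if anything falls off the work surface, if the arm or the gripper's body presses on something with over 40 N, if the wrist force passes 120 N, or if a joint passes its speed limit or range.

ROBOT

A 6-joint arm with a two-finger parallel gripper is mounted at the origin on the work surface. World frame = base frame: x ahead of the robot, y to its left, z up, the work surface at z = 0. Lengths are in mm, angles in rad, forces in N, time in s.
With the tool pointing down it reaches from about 400 to 825 mm from the base axis. Payload 7 kg.
Tool frame: the origin (TCP) lies at the very end of the fingers, on their centre line; the grasp point (between the pads) lies 19 mm behind it; z points along the fingers, y is the direction in which the jaws open and shut (so a half turn about z gives the same grasp; the last joint's range is limited). The gripper opens to 88 mm and grips with 3 to 60 N. Pads are 19 mm wide; open, the fingers measure 130 mm over their backs; the gripper's body (78 mm by 193 mm) begins 47 mm behind the grasp point.
Start: joints at [1.468, 0.359, 0.012, 0, -1.224, -0.288], TCP at [257.133, 624.082, 226.561] pointing down, gripper open.
Joint ranges: [-3.07, 3.07], [-1.43, 2.12], [-1.02, 1.25], [-3.03, 1.67], [-3.05, -0], [-3.03, 3.03]. Speed limits (rad/s): [2.39, 2.39, 3.01, 3.14, 3.14, 3.14].

INTERFACE

Orientations are given as a unit quaternion [x, y, z, w].
In Python, from plant import bot gives the robot as it stands. Calls block until the motion is done:
- bot.move_ptp(position, orientation): joint-space move of the TCP to a pose.
- bot.line_to(position, velocity=150, ori=None): straight line of the TCP; ori=None keeps the orientation; velocity is the mean speed in mm/s.
- bot.move_joints(angles): joint-space move.
- bot.move_gripper(opening, force=None): finger opening in mm; force is the grip in N (None keeps the last); returns when the fingers have stopped.
- bot.pause(seconds).
- bot.solve_ik(position, orientation): joint angles nearest the present ones, or None.
- bot.read_state(): the state.
- bot.camera(name): name is "side" or "top" or "wrist"; returns the picture (384x512x3 uint8, red, green, blue); there is no depth.
- bot.get_calibration(name): a dict with "fx", "fy", "cx", "cy" (pixels), "view" (4x4, takes a point from world to camera coordinates); the wrist camera has in their place "T_tool_cam" (4x4, takes a point from camera to tool coordinates, whose origin is the TCP and whose axes are the flange's). Camera axes: x right, y up, looking along -z (the intrinsics and any distortion apply to the point x, -y, -z); pixel columns grow to the right and rows downward; lengths in mm; the calibration is good to about 2 mm. A picture is of the moment at which its call begins: read the wrist's pose just before it. get_calibration takes no time and is no camera call.
A pose or a line that the arm cannot do raises bot.Unreachable and nothing moves.
- bot.close_job(): hands the job in, once; it reports no verdict.
The state is a dict: "t": time; "joint_pos": joint angles; "qvel": joint speeds; "tau": joint torques, N m; "tcp_pos": TCP position; "eef_rot": TCP orientation; "contact_force": force on the tool from outside, world axes, zero at the start; "moment": the same for the moment, N m; "width": finger opening in mm.
Only numpy, scipy, OpenCV 4.12 (cv2) and the standard library are available. Lean on these libraries where they do the work, as an engineer would, in place of code of your own. Each camera call takes 0.05 s, during which the arm holds its last target. There are 200 camera calls.

## Working session

There is one attempt and no reset: what is moved stays moved. The work goes in short steps, each a Python script; the robot and the scene stay as the last script left them, time stands still between calls to the robot, and variables do not carry over. Pictures are saved under pics/ and viewed, about 8 in all and at most 12, crops included, and the job is handed in when it is done.

```bash
mkdir -p pics; ls
python3 - <<'E'
from plant import bot
import cv2,numpy as np
for n in ["side","top"]:
    im=bot.camera(n); cv2.imwrite(f"pics/{n}0.png",cv2.resize(im[:,:,::-1],(800,600),interpolation=cv2.INTER_CUBIC))
    c=bot.get_calibration(n); print(n,{k:(np.round(v,3).tolist() if not np.isscalar(v) else v) for k,v in c.items()})
s=bot.read_state();print(s['t'],s['eef_rot'],s['contact_force'])
print({k:np.round(v,3).tolist() for k,v in bot.get_calibration("wrist").items()})
E
```

```text
pics
side {'fx': 456.8106337096742, 'fy': 456.8106337096742, 'cx': 256.2614204881729, 'cy': 179.41179693872232, 'view': [[-0.956, -0.293, -0.013, 470.664], [0.207, -0.707, 0.676, -256.323], [-0.207, 0.644, 0.737, -1262.447], [0.0, 0.0, 0.0, 1.0]]}
top {'fx': 434.5575988855851, 'fy': 434.5575988855851, 'cx': 256.21115965385906, 'cy': 195.59576869115295, 'view': [[-0.017, -1.0, -0.003, -72.602], [0.98, -0.018, 0.198, -527.863], [-0.198, 0.0, 0.98, -1236.004], [0.0, 0.0, 0.0, 1.0]]}
0.1 [ 9.80963334e-01 -1.94191621e-01 -8.93491242e-05  7.37117833e-04] [-0.49529656  0.23258584  0.09511767]
{'fx': 267.589, 'fy': 267.589, 'cx': 253.066, 'cy': 193.654, 'T_tool_cam': [[0.0, 0.961, 0.277, 73.908], [1.0, -0.0, -0.0, 0.351], [-0.0, 0.277, -0.961, -158.696], [0.0, 0.0, 0.0, 1.0]]}
```

View pics/top0.png

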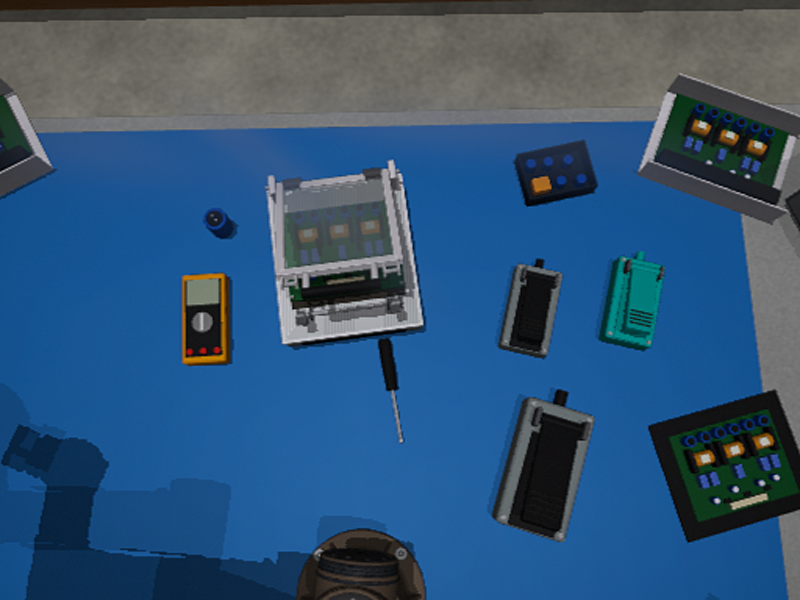

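View pics/side0.png

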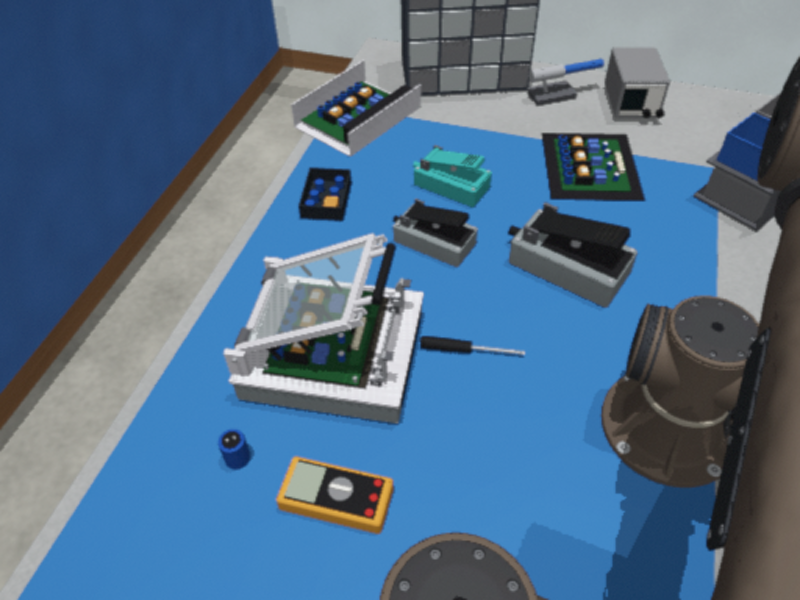

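The top view shows the fixture at about (345,260) and the small grey station at (530,310). The turquoise and the larger grey boxes are decoys. The meter is on the left at (205,320) and the screwdriver at (393,390). I'll enlarge the fixture and the station.

Run:
```python
import cv2,numpy as np
from plant import bot
im=bot.camera("top")[:,:,::-1]
a=cv2.resize(im[95:235,165:285],None,fx=4,fy=4,interpolation=cv2.INTER_CUBIC) #480x560
b=cv2.resize(im[160:235,310:370],None,fx=5,fy=5,interpolation=cv2.INTER_CUBIC) #300x375
o=np.zeros((560,790,3),np.uint8);o[:,:480]=a;o[:375,490:]=b
cv2.imwrite("pics/crop.png",o)
```

```text
(no output)
```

View pics/crop.png

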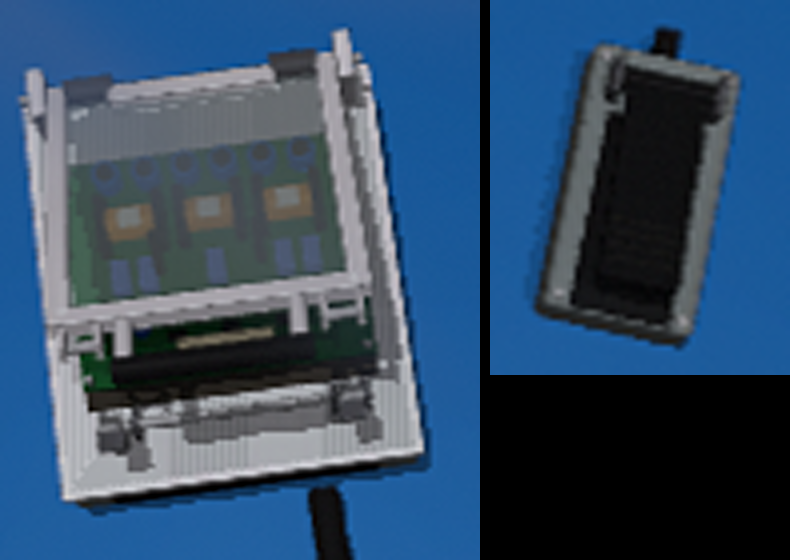

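```bash
cat > h.py <<'E'
import numpy as np
from plant import bot
def ray(name,px):
    c=bot.get_calibration(name);V=np.array(c['view'])
    d=np.array([(px[0]-c['cx'])/c['fx'],-(px[1]-c['cy'])/c['fy'],-1]);R=V[:3,:3]
    return -R.T@V[:3,3],R.T@d
def atz(name,px,z):
    o,d=ray(name,px);return o+d*(z-o[2])/d[2]
def proj(name,p):
    c=bot.get_calibration(name);V=np.array(c['view']);q=V[:3,:3]@p+V[:3,3]
    return np.array([c['cx']+c['fx']*q[0]/-q[2],c['cy']-c['fy']*q[1]/-q[2]])
E
python3 - <<'E'
from h import *
from scipy.optimize import least_squares
A=lambda x,y:(165+x/4,95+y/4); B=lambda x,y:(310+(x-490)/5,160+y/5)
fl,fr=atz("top",A(65,500),70),atz("top",A(425,457),70)
print("front",fl,fr,np.linalg.norm(fl-fr))
yd=(fl-fr)/np.linalg.norm(fl-fr);xd=np.array([yd[1],-yd[0],0]);F=(fl+fr)/2+150*xd;F[2]=0
print("fixture",F,np.arctan2(xd[1],xd[0]))
H=F+135*xd;H[2]=122
hs=[A(113,371),A(315,346)]
def res(p):
    a=p[0]; o=H+p[1]*xd+p[2]*yd; h=o-275*np.cos(a)*xd+[0,0,275*np.sin(a)]
    return np.concatenate([proj("top",h+64*yd)-hs[0],proj("top",h-64*yd)-hs[1], [p[1]/20,p[2]/20]])
r=least_squares(res,[.5,0,0]);print("gate",r.x,r.fun)
a=r.x[0];h=H+r.x[1]*xd+r.x[2]*yd-275*np.cos(a)*xd+[0,0,275*np.sin(a)];print("handle",h, "side raw*1.5625", [proj("side",h+s*64*yd)*1.5625 for s in(1,-1)])
for a in(.42,.54,.66):
  h=H-275*np.cos(a)*xd+[0,0,275*np.sin(a)]; print(a,[np.round(proj("side",h+s*64*yd)*1.5625) for s in(1,-1)],[np.round((proj("top",h+s*64*yd)-[165,95])*4) for s in(1,-1)])
q=[atz("top",B(*p),50) for p in[(600,47),(740,75),(540,312),(690,342)]]
print(np.round(q,1));q=np.array(q)
d=(q[0]+q[1]-q[2]-q[3])/2;print("len",np.linalg.norm(d),"w",np.linalg.norm(q[0]-q[1]),np.linalg.norm(q[2]-q[3]));S=q.mean(0)
sx=d/np.linalg.norm(d);print("station",S,np.arctan2(sx[1],sx[0]),"pad",S+sx*(58-105*np.cos(.244)))
# checks: pad released in top crop and side
P=S+sx*(58-102);P[2]=97
t=proj("top",P);print("pad px cropB",490+(t[0]-310)*5,(t[1]-160)*5,"side",proj("side",P)*1.5625)
for n in[(78,-130),]: pass
for c in[(-150,130),(-150,-130),(150,-130),(150,130)]:
  print("side corner",proj("side",F+c[0]*xd+c[1]*yd+[0,0,70])*1.5625)
E
```

```text
front [454.88177296 136.15112659  70.        ] [ 481.72090535 -124.94872948   70.        ] 262.47566338520744
fixture [617.51509066  20.93926764   0.        ] 0.10243282909797949
gate [0.50298445 3.4946849  1.50519794] [-0.15755936 -0.11779831  0.16989173  0.13590773  0.17473424  0.0752599 ]
handle [515.45219536  11.96108678 254.56168739] side raw*1.5625 [array([374.34356594, 300.62533437]), array([390.67836222, 244.79181913])]
0.42 [array([383., 309.]), array([399., 254.])] [array([121., 398.]), array([321., 374.])]
0.54 [array([373., 296.]), array([390., 240.])] [array([112., 365.]), array([317., 341.])]
0.66 [array([361., 283.]), array([379., 227.])] [array([103., 325.]), array([313., 301.])]
[[ 603.2 -311.2   50. ]
 [ 584.4 -394.2   50. ]
 [ 443.4 -267.7   50. ]
 [ 424.2 -354.5   50. ]]
len 165.3014499558769 w 85.09392525487239 88.97539413691464
station [ 513.80240666 -331.88891192   50.        ] -0.25419787244912034 pad [ 471.32295603 -320.85197254   50.        ]
pad px cropB 642.9220437315496 250.43235909384535 side [454.23081203 216.4770657 ]
side corner [397.61532403 403.41489638]
side corner [423.76362233 291.47467319]
side corner [276.39865332 271.12901977]
side corner [231.0039317  376.56104074]
```

```bash
cat >> h.py <<'E'
FA=.1024; xd=np.array([np.cos(FA),np.sin(FA),0]); yd=np.array([-np.sin(FA),np.cos(FA),0])
H=np.array([617.5,20.9,122])+(135+2)*xd+1*yd
yaw=lambda a:[np.cos(a/2),np.sin(a/2),0,0]
def handle(a): return H-275*np.cos(a)*xd+[0,0,275*np.sin(a)]
E
python3 - <<'E'
from h import *
import cv2
s=bot.read_state();p=np.array(s['tcp_pos']);p[2]=340
bot.move_gripper(0,20)
bot.line_to(p,250)
h=handle(.503);print(h)
bot.move_ptp(h+[0,0,80],yaw(FA))
bot.line_to(h+[0,0,25],120)
s=bot.read_state();print(s['t'],s['tcp_pos'],s['contact_force'],s['width'])
im=bot.camera("wrist");cv2.imwrite("pics/w1.png",im[:,:,::-1])
E
```

```text
[514.00364739  11.27004056 254.56543436]
5.15 [514.40455232  11.4096009  280.07091968] [ 0.12003945 -0.43360224  0.77650457] 0.8247159241738065
```

View pics/w1.png

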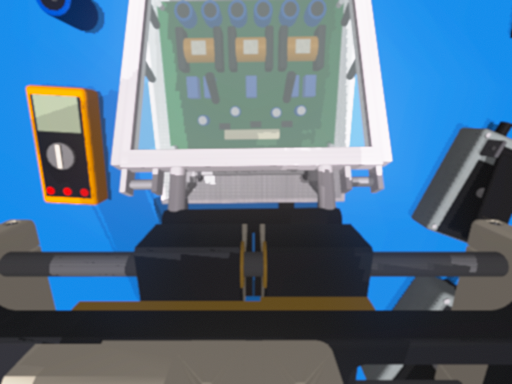

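The handle spans columns 165–340 with its rear edge at row 209, as predicted, so the fingers are above it. Now I'll press along the arc, watching the force.

Run:
```python
from h import *
up=np.array([0,0,9.])
bot.line_to(handle(.503)+up+[0,0,2],60)
out=[]
for a in list(np.linspace(.48,.10,10))+[.08,.06,.045,.03,.02,.012,.006,0,-.005,-.01,-.015,-.02,-.03]:
    bot.line_to(handle(a)+up,80 if a>.1 else 30)
    s=bot.read_state();f=s['contact_force'];out.append((round(a,3),*np.round(f,1),round(s['tcp_pos'][2],1)))
    if f[2]>22: break
print(*out,sep="\n");print(s['t'])
```

```text
(np.float64(0.48), np.float64(0.6), np.float64(0.4), np.float64(-0.1), np.float64(257.9))
(np.float64(0.438), np.float64(0.1), np.float64(-1.1), np.float64(0.4), np.float64(247.5))
(np.float64(0.396), np.float64(0.1), np.float64(0.1), np.float64(-0.5), np.float64(237.0))
(np.float64(0.353), np.float64(-0.5), np.float64(0.9), np.float64(0.3), np.float64(226.1))
(np.float64(0.311), np.float64(0.2), np.float64(0.7), np.float64(0.2), np.float64(215.2))
(np.float64(0.269), np.float64(-0.2), np.float64(0.6), np.float64(0.1), np.float64(204.1))
(np.float64(0.227), np.float64(-0.8), np.float64(1.1), np.float64(1.2), np.float64(192.9))
(np.float64(0.184), np.float64(-0.1), np.float64(-0.1), np.float64(0.8), np.float64(181.5))
(np.float64(0.142), np.float64(-0.6), np.float64(0.1), np.float64(1.2), np.float64(170.1))
(np.float64(0.1), np.float64(-1.6), np.float64(0.5), np.float64(2.0), np.float64(158.2))
(0.08, np.float64(-2.2), np.float64(-0.6), np.float64(1.9), np.float64(152.8))
(0.06, np.float64(-2.7), np.float64(0.2), np.float64(4.4), np.float64(147.5))
(0.045, np.float64(-1.9), np.float64(-0.6), np.float64(3.0), np.float64(143.2))
(0.03, np.float64(-1.6), np.float64(-0.9), np.float64(2.5), np.float64(139.1))
(0.02, np.float64(-1.3), np.float64(-1.1), np.float64(2.0), np.float64(136.4))
(0.012, np.float64(-1.7), np.float64(-1.6), np.float64(4.2), np.float64(134.3))
(0.006, np.float64(-1.9), np.float64(0.2), np.float64(3.7), np.float64(132.7))
(0, np.float64(-3.3), np.float64(-0.2), np.float64(5.3), np.float64(131.1))
(-0.005, np.float64(-7.2), np.float64(0.7), np.float64(15.6), np.float64(130.7))
(-0.01, np.float64(-12.5), np.float64(1.3), np.float64(26.5), np.float64(130.4))
11.4333
```

Run:
```python
from h import *
import cv2
bot.camera("side")
im0=bot.camera("side")
p=np.array(bot.read_state()['tcp_pos']);bot.line_to(p+[0,0,120],120)
bot.pause(.3)
s=bot.read_state();print(s['t'],s['contact_force'])
im1=bot.camera("side")
o=np.hstack([cv2.resize(i[120:280,130:290,::-1],(400,400),interpolation=cv2.INTER_CUBIC) for i in(im0,im1)])
cv2.imwrite("pics/s2.png",o)
```

```text
13.0 [0.57144812 0.76170364 1.01262507]
```

View pics/s2.png

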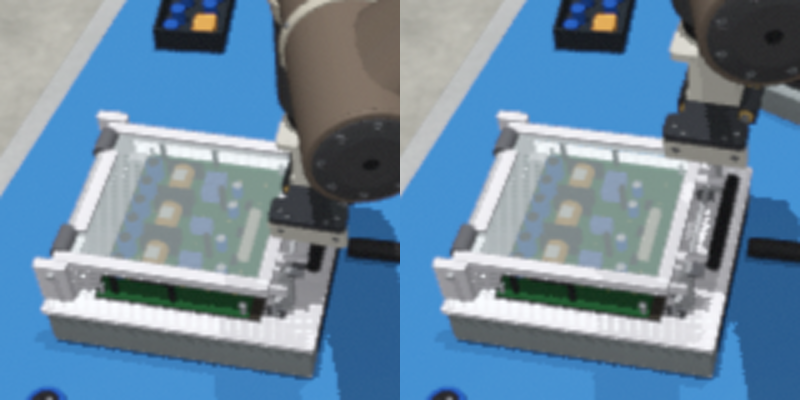

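The right half shows the gate staying level with the robot clear of it, so it is latched. Now the lever: I'll approach above it and check with the wrist camera, marking the predicted lever outline.

```bash
cat >> h.py <<'E'
SA=-.254; sx=np.array([np.cos(SA),np.sin(SA),0]); sy=np.array([-np.sin(SA),np.cos(SA),0]); S=np.array([513.8,-331.9,0])
def lev(r,v,q=0.):  # point on lever top, r from hinge
    t=.244-q; return S+sx*(58-r*np.cos(t))+sy*v+[0,0,97-105*np.sin(.244)+r*np.sin(t)]
def wproj(p,s):
    from scipy.spatial.transform import Rotation as R
    c=bot.get_calibration("wrist");T=np.array(c['T_tool_cam'])
    t=R.from_quat(s['eef_rot']).as_matrix().T@(p-np.array(s['tcp_pos']))
    q=T[:3,:3].T@(t-T[:3,3]); return c['cx']+c['fx']*q[0]/-q[2],c['cy']+c['fy']*q[1]/q[2]
E
python3 - <<'E'
from h import *
import cv2
P=lev(100,0);print(P)
bot.move_ptp([P[0],P[1],230],yaw(SA))
bot.line_to([P[0],P[1],150],150)
bot.pause(.2)
s=bot.read_state();im=bot.camera("wrist")[:,:,::-1].copy();print(s['t'],s['tcp_pos'],s['contact_force'])
im=cv2.resize(im,(768,576),interpolation=cv2.INTER_CUBIC)
for r,v in[(127,24),(127,-24),(10,24),(10,-24),(105,0)]:
    u=wproj(lev(r,v),s);cv2.circle(im,(int(u[0]*1.5),int(u[1]*1.5)),3,(0,0,255),-1)
for a,b in[(1,1),(1,-1),(-1,1),(-1,-1)]:
    u=wproj(S+sx*82.5*a+sy*45*b+[0,0,50],s);cv2.circle(im,(int(u[0]*1.5),int(u[1]*1.5)),3,(255,0,255),-1)
cv2.imwrite("pics/w2.png",im)
im=bot.camera("side");cv2.imwrite("pics/s3.png",cv2.resize(im[90:290,120:340,::-1],(660,600),interpolation=cv2.INTER_CUBIC))
E
```

```text
[ 476.01459044 -322.09063947   95.79206967]
15.1833 [ 476.68064088 -322.21278411  151.16227787] [ 0.30551719 -0.03989913  0.80974184]
```

View pics/w2.png

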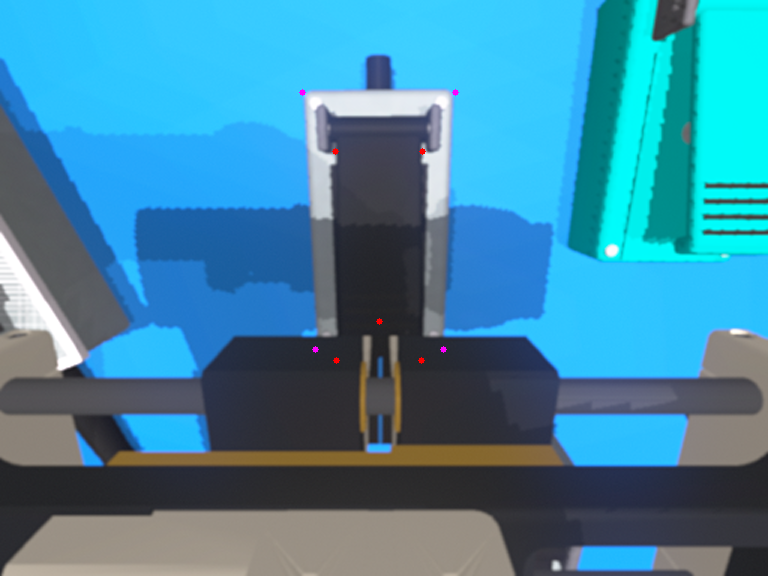

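View pics/s3.png

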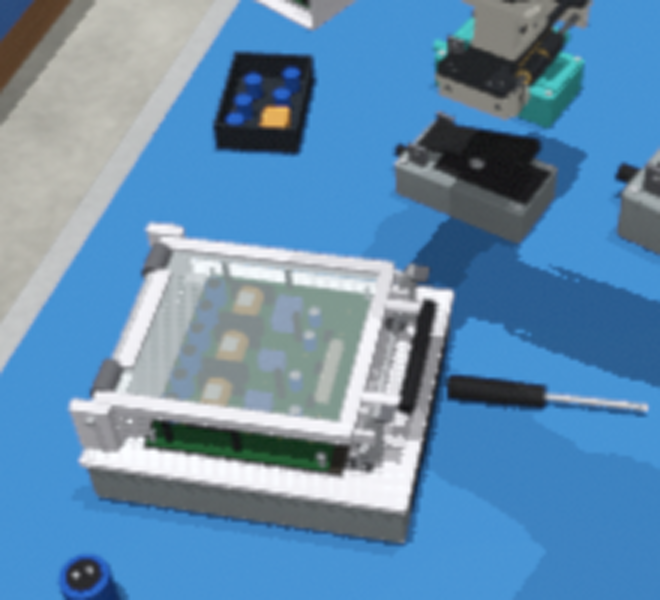

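Prediction and image agree to within about 1–2 mm, and the gate is still shut. Pressing in small steps.

Run:
```python
from h import *
P=lev(100,0);out=[]
x,y=P[:2]
bot.line_to([x,y,102],60)
z=100
while z>=82:
    bot.line_to([x,y,z],15); bot.pause(.05)
    F=[];
    for _ in range(3):
        s=bot.read_state();F.append(s['contact_force'][2]);bot.pause(.04)
    f=np.mean(F);out.append((z,round(s['tcp_pos'][2],2),round(f,1)))
    if f>10: break
    z-=1 if z>86 else .5
print(*out,sep="\n");print(s['t'],s['contact_force'])
```

```text
(100, np.float64(100.14), np.float64(0.3))
(99, np.float64(99.13), np.float64(1.3))
(98, np.float64(98.06), np.float64(3.6))
(97, np.float64(96.96), np.float64(3.3))
(96, np.float64(95.98), np.float64(3.7))
(95, np.float64(95.02), np.float64(3.6))
(94, np.float64(94.01), np.float64(4.7))
(93, np.float64(93.0), np.float64(4.2))
(92, np.float64(92.03), np.float64(4.2))
(91, np.float64(91.06), np.float64(4.7))
(90, np.float64(90.02), np.float64(5.3))
(89, np.float64(89.08), np.float64(4.9))
(88, np.float64(88.07), np.float64(5.4))
(87, np.float64(87.06), np.float64(5.3))
(86, np.float64(86.1), np.float64(5.9))
(85.5, np.float64(85.58), np.float64(5.9))
(85.0, np.float64(85.05), np.float64(5.9))
(84.5, np.float64(84.57), np.float64(6.0))
(84.0, np.float64(84.07), np.float64(5.8))
(83.5, np.float64(83.54), np.float64(6.4))
(83.0, np.float64(83.18), np.float64(7.0))
(82.5, np.float64(82.84), np.float64(8.7))
(82.0, np.float64(82.56), np.float64(10.9))
26.0 [-5.01223834  1.60726615 10.9333357 ]
```

Contact came at about 98.5 mm. Force rises steeply from about 83.3 mm, which is the plunger, and it now reads 11 N, inside the 6–16 N band. One last look and force check before handing in.

Run:
```python
from h import *
import cv2
bot.pause(.5)
F=[]
for _ in range(5): s=bot.read_state();F.append(s['contact_force'][2]);bot.pause(.05)
print(s['t'],np.round(F,1),s['tcp_pos'])
im=bot.camera("side");cv2.imwrite("pics/s4.png",cv2.resize(im[90:340,120:340,::-1],(528,600),interpolation=cv2.INTER_CUBIC))
```

```text
26.7417 [10.5 11.1 10.8 10.3 10.5] [ 475.49369368 -322.03294494   82.53073518]
```

View pics/s4.png

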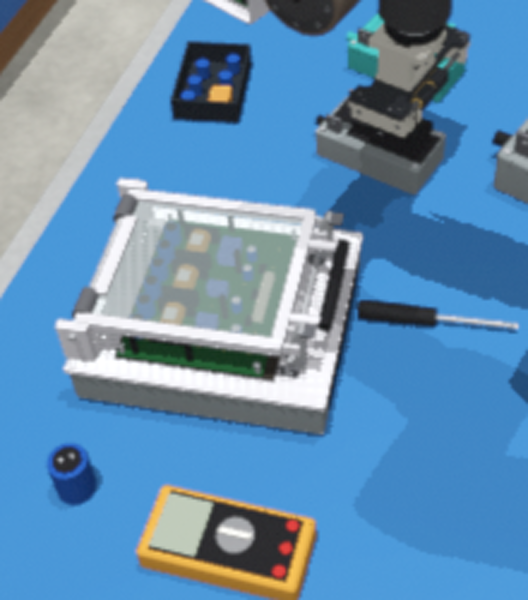

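The gate is shut and the fingers are on the lever. The capacitor, meter and screwdriver have not visibly moved. The force is steady.

```bash
python3 -c "
from plant import bot
bot.close_job();print(bot.read_state()['t'])"
```

```text
the job is handed in; nothing more can be done
the job is handed in; nothing more can be done
```

I closed the gate until it latched, let go, then pressed the dead-man lever to its middle position. I handed the job in at about 27 s with the lever still held; no verdict was reported.

**Gate:** I pressed the handle down along its arc with closed fingers until it met a hard stop at a tip height of about 131 mm, at 26 N. Side pictures after retreating and again during the lever press show the gate level and shut with the robot off it. I did not measure the latched angle.

**Lever:** I used the small grey station, not the turquoise or the larger one. Contact came at about 98.5 mm and the firm pressure point at about 83.3 mm. I held at 82.5 mm with a steady 10.3–11.1 N, inside the 6–16 N middle band. I inferred the lever angle from force and travel. Travel at the fingertip was about 16 mm, or roughly 0.145 rad, slightly past the 0.143 rad end of the 6–16 N band but well within the 0.185 limit.

**Bystanders:** The meter, capacitor and screwdriver show no visible movement.

**One disagreement:** The forces measured while closing the gate were lower than the task states, near 0–2 N early and about 5 N at the latch. The picture and the stop height both agree that it latched.

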